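# Square a gold module into the stage corner and close the clamp block

## Task

With the fingertips, push the gold module along the grey stage plate, without picking it up or tipping it, until it sits square in the corner, flush against both the dark steel back rail and the dark steel end stop. Only when it is seated there, push the blue clamp block along its track until it rests against the module's side, and finish with the hand clear. Leave everything else on the bench and plate where it is.

Things in the scene. Friction and masses are not known exactly. Their poses are not given: they have to be found in the camera images.
- stage: Fixed grey plate 240 (x) x 360 (y) x 12 thick, turned up to 0.3 rad. Origin: centre of its underside; x away from the robot, y to its left. On it stand two dark steel bars, 12 thick, 14 tall: the back rail along y (near face at x = 95 mm, y from -142 to 162) and the end stop along x (inner face at y = 150 mm, x from 3 to 107). The dark strip at x = 65 is the clamp track, flush.
- gold_module: Loose gold-coloured metal block with chips on top, 60 (its x) x 80 (its y) x 20 tall, chips to 22, about 0.3 kg, flat on the front part of the plate, turned up to 0.5 rad from the stage. Origin: centre of its underside. Its axes match the stage's when square; seated in the corner its origin is at stage (65, 110, 12) mm.
- clamp (a joint): Travel (m) of the blue clamp block on its track: 0 at the right-hand end, growing along stage +y towards the end stop, at most 0.23; starts at 0 to 0.03. Sliding friction about 2.5 N, no spring: it stays where left. Block 36 (stage x) x 30 (stage y) x 28 tall, centre at stage x = 65, y = -155 mm + travel. It meets a seated gold module at 0.21.
- stage_corner (a point): Inside corner where the back rail and the end stop meet, on the level of the plate's top: stage (95, 150, 12) mm.
- clamp_face (a point): Middle of the foot of the clamp block's face that looks along stage +y to the end stop, on the level of the plate's top.
- clamp_back (a point): Middle of the foot of the clamp block's other face (stage -y side), where a fingertip pushes it; on the level of the plate's top.
- green_module: Green square circuit module, 46 x 46 x 14, on the front right part of the stage plate; bystander. Origin at the centre of its underside.
- loupe: Black eyeglass loupe standing on the bench, 40 mm across, 40 tall; bystander. Origin on its underside.
- solvent: White bottle with blue cap, 50 mm across, 110 tall; bystander. Origin on its underside.
- swab_jar: Amber jar with grey cap, 60 mm across, 70 tall; bystander. Origin on its underside.
- parts_tray: Black divided tray, 100 x 140 x 30 tall; bystander. Origin on its underside.
- brush: Small yellow-handled brush lying on the bench; bystander. Origin on its underside.
- gel_pack: Flat orange box, 60 x 60 x 18 tall; bystander. Origin on its underside.

How it is judged:
By the outcome, as a careful person would: the job done as asked, in the order asked, and still so for the second after the job is handed in, with the robot touching nothing.
It also fails if it takes over 64 s, if anything falls off the work surface, if the arm or the gripper's body presses on something with over 40 N, if the wrist force passes 120 N, or if a joint passes its speed limit or range.

## Robot

A 6-joint arm with a two-finger parallel gripper is mounted at the origin on the work surface. World frame = base frame: x ahead of the robot, y to its left, z up, the work surface at z = 0. Lengths are in m, angles in degrees, forces in N, time in s.
With the tool pointing down it reaches from about 0.35 to 0.95 m from the base axis. Payload 17.4 kg.
Tool frame: the origin (TCP) lies midway between the tips of the shut fingers; the grasp point (between the pads) lies 19 mm behind it (arm.hold_point_z is the z of the grasp point in the tool frame, in m); z points along the fingers, y is the line along which they close (so a half turn about z gives the same grasp; the last joint's range is limited). The gripper opens to 93 mm and grips with 3 to 60 N. Pads are 15 mm wide; open, the fingers measure 128 mm over their backs; the gripper's body (75 mm by 188 mm) begins 65 mm behind the grasp point.
Start: joints at [-78.77, 6.646, 82.598, -0, 90.757, -2.166], TCP at [0.156, -0.657, 0.219] pointing down, gripper open.
Joint ranges: [-162.19, 162.19], [-47.58, 125.68], [4.15, 143.07], [-65.23, 245.23], [0.69, 171.88], [-170.13, 170.13]. Speed limits (degrees/s): [108.29, 108.29, 127.2, 180, 180, 180].

## Interface

Orientations are given as [roll, pitch, yaw] about the fixed x, y, z axes, in that order (R = Rz(yaw) Ry(pitch) Rx(roll)).
In Python, from bench import readout, viewer, job_done, arm gives the robot as it stands.
- The arm moves only by the tool drive_tool, never from a script. Its argument "moves" is a list that holds one entry, the list of rows, each a list of 6 numbers: the shift along the tool's x, y, z normalised to -1 to 1, where 1 is 0.2 m, then the turn, a rotation vector about the tool's x, y, z normalised to -1 to 1, where 1 is 90 degrees. In form: [[[x, y, z, rx, ry, rz], ...]]. A call has 1 to 20 rows; each row shifts and turns the commanded pose from where the row before left it, along the tool's axes as they then stand; what a row does not reach is not made up. A row lasts 1/8 s, in which the tool goes at most 62.5 mm and 10.7 degrees, less where a joint would pass 70% of its speed; a pose out of reach is approached as far as the arm can. A call with a number of a shift or a turn outside -1 to 1 is refused whole. A call with a gripper value outside its range is refused whole. "claw" is the closure, from -1 (fully open) to 1 (shut), set as the call begins (left out, the last holds). The fingers move at their own pace and stop on an object; "newtons" is the grip in N (left out, the last holds). Time passes only in rows, so rows that do not move let the fingers close. It gives the time, the measured TCP pose, the force, the opening and the grip force at its end, in the units of the state.
- readout.get_obs(): the state, without advancing time (a new reading comes with each control period).
- viewer.get_image(name): name is "side" or "top"; returns the picture (480x640x3 uint8, red, green, blue); there is no depth.
- viewer.camera_params(name): a dict with "camera_matrix" (3x3 intrinsics, pixels), "R" (3x3) and "t" (3): a world point X has camera coordinates R X + t. Camera axes: x right, y down, z forward; pixel columns grow to the right and rows downward; lengths in m; the calibration is good to about 2 mm. A picture is of the moment at which its call begins. camera_params takes no time and is no camera call.
- job_done(): hands the job in; it is judged then, once.
The state is a dict: "time": time; "joint_pos": joint angles; "qvel": joint speeds; "effort": joint torques, N m; "eef_pos": TCP position; "tool_rot": TCP orientation; "force": force on the tool from outside, world axes, zero at the start; "ft_torque": the same for the moment, N m; "opening": finger opening in m; "grip_force": force on a finger pad.
Only numpy, scipy, OpenCV 4.12 (cv2) and the standard library are available. Lean on these libraries where they do the work, as an engineer would, in place of code of your own. Each camera call takes 0.05 s, during which the arm holds its last target. There are 200 camera calls.

## Working session

There is one attempt and no reset: what is moved stays moved. The work goes in short steps, Python scripts to look and compute and a tool call to move; the robot and the scene stay as the last step left them, time stands still between calls to the robot, and variables do not carry over. Pictures are saved under pics/ and viewed, at most 10 in all, crops included, and the job is handed in when it is done.

Besides the shell and the picture viewer there is one more tool, called after ">>>" as name(argument=value, ...), one argument or row to a line, values as JSON. drive_tool: Moves the arm, as the interface text tells. Its arguments: {"type":"object","properties":{"moves":{"type":"array"},"claw":{"type":"number"},"newtons":{"type":"number"}},"required":["moves"]}

```bash
mkdir -p pics
python3 - <<'E'
from bench import readout, viewer, arm
import cv2,numpy as np
for n in("top","side"):
    im=viewer.get_image(n); cv2.imwrite(f"pics/{n}0.png",im[:,:,::-1])
    p=viewer.camera_params(n); R=np.array(p["R"]); print(n,np.round(p["camera_matrix"],1).tolist(),np.round(-R.T@np.array(p["t"]),3),np.round(R,3).tolist())
print(readout.get_obs(),arm.hold_point_z)
E
```

```text
top [[451.8, 0.0, 320.2], [0.0, 451.8, 245.2], [0.0, 0.0, 1.0]] [ 0.299 -0.019  1.141] [[-0.039, -0.999, -0.003], [-0.975, 0.038, -0.217], [0.217, -0.006, -0.976]]
side [[466.3, 0.0, 323.5], [0.0, 466.3, 239.5], [0.0, 0.0, 1.0]] [0.197 0.71  0.778] [[-0.911, -0.413, -0.006], [-0.275, 0.617, -0.737], [0.308, -0.67, -0.676]]
{'time': 0.1, 'joint_pos': array([-7.87711072e+01,  6.67180626e+00,  8.26313006e+01, -6.65902863e-04,
        9.07573464e+01, -2.16720746e+00]), 'qvel': array([-0.02776411, -0.06574702, -0.15919139,  0.00265828,  0.03957779,
        0.05051746]), 'effort': array([ 1.59392574e-03, -7.22893238e+01, -6.23866367e+01,  7.80391437e-02,
        2.27574643e-02, -5.49861784e-05]), 'eef_pos': array([ 0.1563208 , -0.65646039,  0.21798065]), 'tool_rot': array([-1.79939565e+02, -1.62071647e-03,  1.33960909e+01]), 'force': array([ 0.4471662 ,  0.01465523, -0.64978122]), 'ft_torque': array([-0.00602597, -0.02809744,  0.05070003]), 'grip_force': 0.0, 'opening': 0.09281285325812513} -0.0188
```

View pics/top0.png

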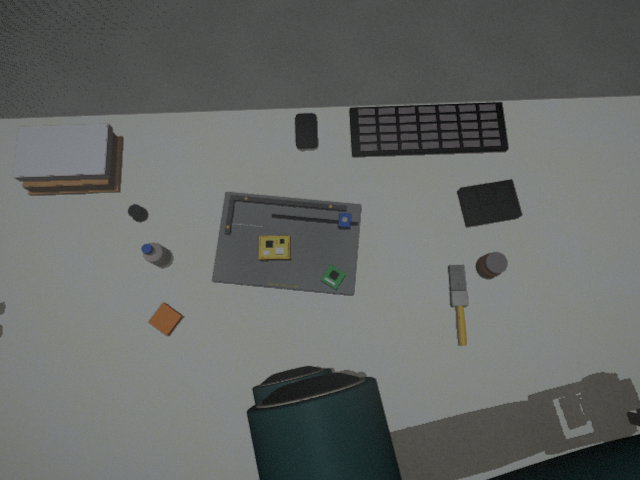

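View pics/side0.png

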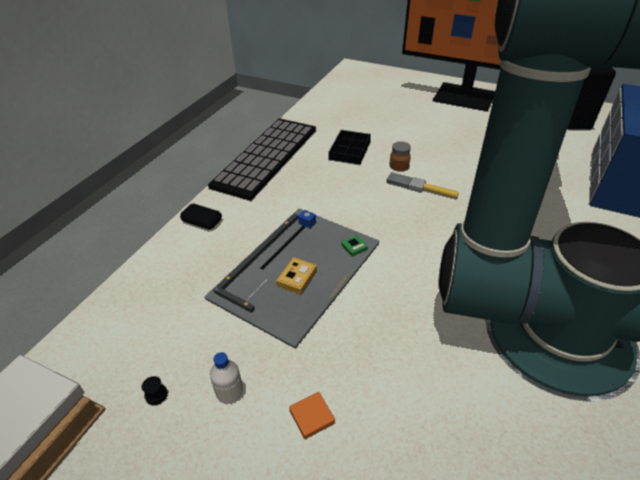

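The top view shows the plate with corners near (228,192), (361,205), (354,295) and (213,281). The gold module is at (275,248), the blue clamp at (345,220), the green module at (333,277), and the stage corner is near (232,198). The side view shows the same layout: gold (297,275), clamp (307,219), corner near (215,290).

```bash
cat > h.py <<'E'
from bench import readout, viewer
import cv2,numpy as np
P={n:viewer.camera_params(n) for n in("top","side")}
def rays(n,uv):
    p=P[n];K=np.array(p["camera_matrix"]);R=np.array(p["R"]);t=np.array(p["t"])
    uv=np.atleast_2d(uv).astype(float); d=np.c_[uv,np.ones(len(uv))]@np.linalg.inv(K).T@R
    return -R.T@t,d
def cast(n,uv,z):
    c,d=rays(n,uv); return (c+d*((z-c[2])/d[:,2])[:,None])[:,:2]
def meet(a,b):
    c1,d1=rays("top",a);c2,d2=rays("side",b);A=np.c_[d1[0],-d2[0]]
    s=np.linalg.lstsq(A,c2-c1,rcond=None)[0];p,q=c1+s[0]*d1[0],c2+s[1]*d2[0]
    return (p+q)/2,np.linalg.norm(p-q)
def big(m,near):
    k,l,s,c=cv2.connectedComponentsWithStats(m.astype(np.uint8))
    i=min((i for i in range(1,k) if s[i,4]>40),key=lambda i:np.hypot(*(c[i]-near)))
    return (l==i).astype(np.uint8)
def masks(im):
    h=cv2.cvtColor(im,cv2.COLOR_RGB2HSV).astype(int);H,S,V=h[...,0],h[...,1],h[...,2]
    return dict(gold=(H>15)&(H<35)&(S>110)&(V>60),blue=(H>100)&(H<130)&(S>110)&(V>40),green=(H>45)&(H<85)&(S>90)&(V>40),plate=V<140)
def hull(m):
    c=max(cv2.findContours(m,cv2.RETR_EXTERNAL,cv2.CHAIN_APPROX_NONE)[0],key=cv2.contourArea); return cv2.convexHull(c)[:,0]
E
python3 - <<'E'
from h import *
near=dict(top=dict(gold=(275,248),blue=(345,220),green=(333,277),plate=(287,245)),side=dict(gold=(297,275),blue=(307,219),green=(354,244),plate=(297,275)))
Z=dict(gold=.032,blue=.040,green=.026,plate=.012)
for n in P:
    im=viewer.get_image(n);M=masks(im)
    for k in Z:
        m=big(M[k],near[n][k]);w=cast(n,hull(m),Z[k])*1000
        (c,s,a)=cv2.minAreaRect(w.astype(np.float32))
        print(n,k,m.sum(),np.round(c,1),np.round(s,1),round(a,1))
        if k=="plate":
            q=cv2.approxPolyDP(hull(m)[:,None],6,True)[:,0];print(q.tolist(),np.round(cast(n,q,.012)*1000).tolist())
    x0,y0,w,h=(200,180,175,125) if n=="top" else (195,195,195,160)
    cv2.imwrite(f"pics/{n}c.png",cv2.resize(im[y0:y0+h,x0:x0+w,::-1],None,fx=4,fy=3.7,interpolation=cv2.INTER_CUBIC))
E
```

```text
top gold 537 [545.  92.] [78.2 59.4] 88.7
top blue 121 [607.6 -88.7] [28.5 35.4] 81.2
top green 214 [465.7 -53.6] [45.1 45.4] 55.7
top plate 305912 [639.9 -23.5] [1860.9 1283.7] 87.7
[[639, 0], [639, 479], [0, 479], [0, 0]] [[1243.0, -979.0], [-27.0, -735.0], [28.0, 731.0], [1319.0, 880.0]]
side gold 783 [543.5  99.8] [92.1 66.5] 89.3
side blue 203 [603.  -72.5] [51.7 50.7] 82.1
side green 244 [465.8 -45.6] [49.2 53.5] 55.9
side plate 11783 [561.6  63.2] [363.4 244.4] 82.1
[[301, 209], [378, 244], [294, 348], [205, 296]] [[648.0, -132.0], [419.0, -87.0], [469.0, 258.0], [704.0, 219.0]]
```

View pics/topc.png

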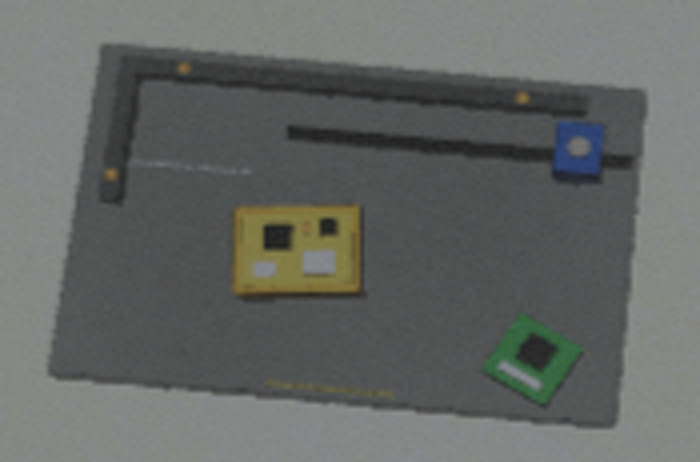

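View pics/sidec.png

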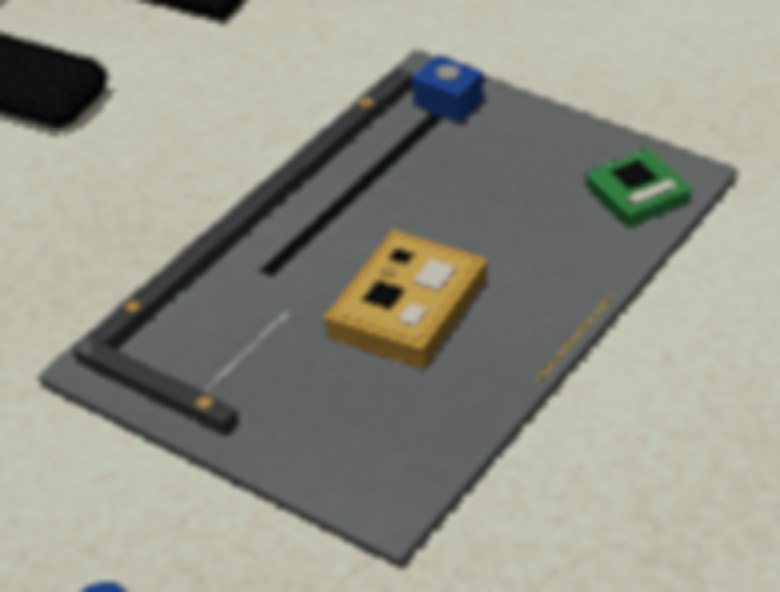

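The crops show the gold module's top face at crop x 236–360, y 206–292 in the top view. They also show the rail and stop as a dark L, with the clamp at the right end of its track. Nothing blocks the push path. Next I'll triangulate heights and fit the stage edges.

Run:
```python
from h import *
T=lambda u,v:(200+(u+.5)/4-.5,180+(v+.5)/3.7-.5)
S=lambda u,v:(195+(u+.5)/4-.5,195+(v+.5)/3.7-.5)
for nm,a,b in[("g FR",(360,206),(397,232)),("g NR",(360,292),(487,263)),("g NL",(236,292),(424,350)),("g FL",(236,206),(328,322)),
 ("rail bolt",(183,69),(132,306)),("bolt r",(522,98),(367,102)),("stop bolt",(111,174),(204,403)),("clamp knob",(579,147),(448,72)),
 ("plate FL",(101,45),(42,380)),("plate FR",(645,92),(418,52)),("plate NR",(615,426),(736,175)),("plate NL",(50,377),(403,566)),("line end",(252,171),(287,314)),("track end",(288,131),(268,270))]:
    p,e=meet(T(*a),S(*b));print(nm,np.round(p*1000,1),"gap",round(e*1000,1))
for n,c0,th in(("top",(300,262),120),("side",(330,300),130)):
    im=viewer.get_image(n);g=im.max(2)
    g=cv2.GaussianBlur(g,(3,3),0)
    for t in (90,105,120):
        m=(g<t).astype(np.uint8);k,l=cv2.connectedComponents(m);mm=(l==l[c0[1],c0[0]]).astype(np.uint8)
        h=hull(mm);w=cast(n,h,.012)*1000;c,s,a=cv2.minAreaRect(w.astype(np.float32));print(n,t,mm.sum(),np.round(c,1),np.round(s,1),round(a,2))
```

```text
g FR [574.9  50.7  28.9] gap 0.3
g NR [516.2  52.5  27.3] gap 1.8
g NL [518.2 130.   27.7] gap 0.2
g FL [578.  129.6  24.8] gap 2.3
rail bolt [679.5 163.3  26.4] gap 1.5
bolt r [649.5 -55.1  25.8] gap 0.6
stop bolt [605.7 209.8  24.7] gap 1.2
clamp knob [609.1 -89.1  39.7] gap 1.4
plate FL [704.5 219.9   8.5] gap 1.0
plate FR [ 656.2 -136.7    7. ] gap 0.3
plate NR [ 422.  -104.2    2.9] gap 1.9
plate NL [469.1 251.8   4.1] gap 1.7
line end [608.1 121.4   9.7] gap 0.7
track end [634.5  97.1  13.9] gap 0.5
top 90 11074 [561.3  57.1] [355.5 237.2] 82.18
top 105 11981 [561.3  57.1] [360.2 241.1] 82.06
top 120 12458 [562.   57.7] [362.8 244.4] 82.13
side 90 212842 [ 717.5 -295.4] [1345.3 1695.6] 24.25
side 105 10415 [561.6  64. ] [357.9 240.6] 82.11
side 120 11350 [561.2  63.6] [360.8 242. ] 82.01
```

```bash
cat >> h.py <<'E'
from scipy.spatial.transform import Rotation as Ro
O=np.array([.563,.058]);A=np.radians(-7.9)
def w2s(p): d=np.asarray(p)[...,:2]-O;c,s=np.cos(A),np.sin(A);return np.c_[d[...,0]*c+d[...,1]*s,-d[...,0]*s+d[...,1]*c]*1000
def to(x,y,z,yaw=None):
    """stage x,y mm, world z mm: turn needed, then the shift in the turned frame, in move units"""
    o=readout.get_obs();R=Ro.from_euler('xyz',o['tool_rot'],degrees=True)
    G=R if yaw is None else Ro.from_euler('xyz',[180,0,yaw-7.9],degrees=True)
    t=(R.inv()*G).as_rotvec(degrees=True)/90
    c,s=np.cos(A),np.sin(A);p=np.r_[O+np.array([c*x-s*y,s*x+c*y])/1000,z/1000]
    print("t",round(o['time'],2),"stage",np.round(w2s(o['eef_pos']),1),"F",np.round(o['force'],1),"turn",np.round(t,4),"shift",np.round(G.inv().apply(p-o['eef_pos'])/.2,4))
E
python3 -c "
from h import *
to(-90,31,100,0)"
```

```text
t 0.3 stage [[-304.6 -763.7]] F [-0.  -0.5  0.4] turn [-2.000e-04  0.000e+00  2.366e-01] shift [ 1.0729 -3.9735  0.5921]
```

>>> drive_tool(
  moves=[
    [[0, 0, 0, 0, 0, 0.118], [0, 0, 0, 0, 0, 0.1186], [0.06, -0.221, 0.033, 0, 0, 0], [0.06, -0.221, 0.033, 0, 0, 0], [0.06, -0.221, 0.033, 0, 0, 0], [0.06, -0.221, 0.033, 0, 0, 0], [0.06, -0.221, 0.033, 0, 0, 0], [0.06, -0.221, 0.033, 0, 0, 0], [0.06, -0.221, 0.033, 0, 0, 0], [0.06, -0.221, 0.033, 0, 0, 0], [0.06, -0.221, 0.033, 0, 0, 0], [0.06, -0.221, 0.033, 0, 0, 0], [0.06, -0.221, 0.033, 0, 0, 0], [0.06, -0.221, 0.033, 0, 0, 0], [0.06, -0.221, 0.033, 0, 0, 0], [0.06, -0.221, 0.033, 0, 0, 0], [0.06, -0.221, 0.033, 0, 0, 0], [0.06, -0.221, 0.033, 0, 0, 0], [0, 0, 0, 0, 0, 0], [0, 0, 0, 0, 0, 0]],
  ],
  claw=0.14,
)

```text
time: 2.8
eef_pos: [0.4436, 0.0172, 0.1131]
tool_rot: [180.0, 0.0, -7.9]
force: [-0.1, -0.4, 0.7]
opening: 0.0402
grip_force: 0.0
```

```bash
python3 -c "
from h import *
o=readout.get_obs();print(o['eef_pos'],o['tool_rot'],o['opening'])
to(-90,31,18,0)"
```

```text
[0.44356684 0.01723739 0.11307621] [ 1.79984620e+02  9.19580049e-03 -7.86497987e+00] 0.04017967762321998
t 2.8 stage [[-112.7  -56.8]] F [-0.1 -0.4  0.7] turn [0.0002 0.0001 0.0004] shift [ 0.1135 -0.439   0.4754]
```

>>> drive_tool(
  moves=[
    [[0.057, -0.22, 0, 0, 0, 0], [0.057, -0.219, 0, 0, 0, 0], [0, 0, 0.12, 0, 0, 0], [0, 0, 0.12, 0, 0, 0], [0, 0, 0.12, 0, 0, 0], [0, 0, 0.08, 0, 0, 0], [0, 0, 0.035, 0, 0, 0], [0, 0, 0, 0, 0, 0]],
  ],
)

```text
time: 3.8
eef_pos: [0.4785, 0.101, 0.0183]
tool_rot: [180.0, -0.0, -7.9]
force: [-0.4, 0.9, 0.4]
opening: 0.0402
grip_force: 0.0
```

```bash
python3 -c "
from h import *
to(0,31,18,0)
im=viewer.get_image('side');cv2.imwrite('pics/s1.png',cv2.resize(im[180:370,180:420,::-1],None,fx=3,fy=3))"
```

```text
t 3.8 stage [[-89.6  31. ]] F [-0.4  0.9  0.4] turn [ 0.     -0.     -0.0003] shift [ 4.48e-01 -2.00e-04  1.30e-03]
```

View pics/s1.png

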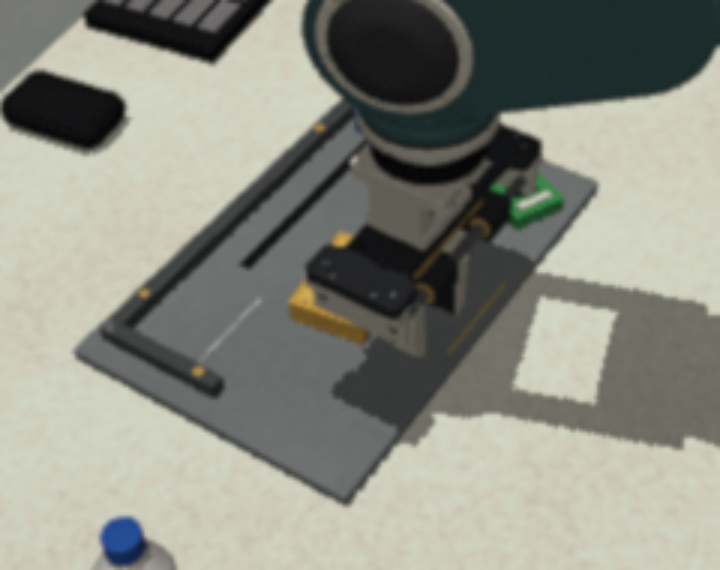

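The crop shows the fingertips down in front of the module, with the left finger at about (410,340). They are clear of everything, so I'll start the push.

>>> drive_tool(
  moves=[
    [[0.03, 0, 0, 0, 0, 0], [0.03, 0, 0, 0, 0, 0], [0.03, 0, 0, 0, 0, 0], [0.03, 0, 0, 0, 0, 0], [0.03, 0, 0, 0, 0, 0], [0.03, 0, 0, 0, 0, 0], [0.03, 0, 0, 0, 0, 0], [0.03, 0, 0, 0, 0, 0], [0.03, 0, 0, 0, 0, 0], [0.03, 0, 0, 0, 0, 0], [0.03, 0, 0, 0, 0, 0], [0.03, 0, 0, 0, 0, 0], [0.03, 0, 0, 0, 0, 0], [0.03, 0, 0, 0, 0, 0], [0.03, 0, 0, 0, 0, 0], [0.03, 0, 0, 0, 0, 0], [0.02, 0, 0, 0, 0, 0], [0.02, 0, 0, 0, 0, 0], [0, 0, 0, 0, 0, 0]],
  ],
)

```text
time: 6.22
eef_pos: [0.5817, 0.0869, 0.0181]
tool_rot: [180.0, -0.0, -7.9]
force: [-0.5, -0.1, 0.6]
opening: 0.0401
grip_force: 0.0
```

```bash
python3 -c "
from h import *
to(27.5,31,18,0)
im=viewer.get_image('side');cv2.imwrite('pics/s2.png',cv2.resize(im[180:370,180:420,::-1],None,fx=3,fy=3))"
```

```text
t 6.22 stage [[14.6 31.2]] F [-0.5 -0.1  0.6] turn [ 0.     -0.0003 -0.    ] shift [0.0646 0.0012 0.0003]
```

View pics/s2.png

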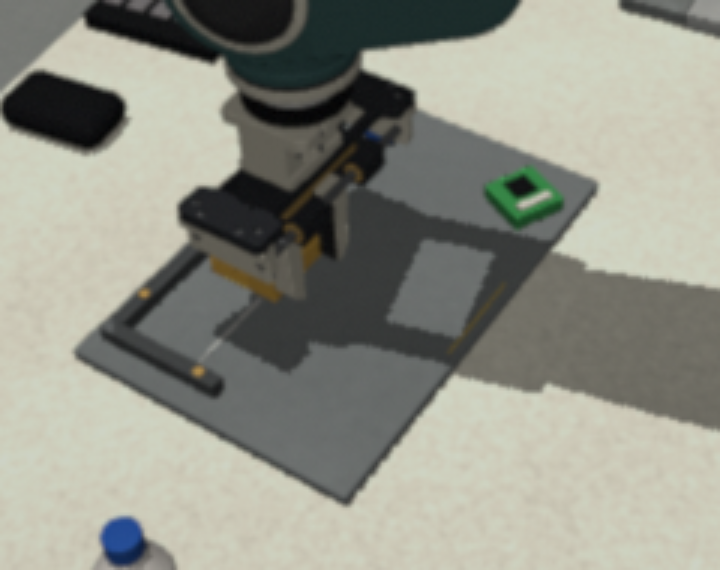

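The crop shows the module moved squarely ahead of the fingers and now close to the rail, with its left end at about (245,280). I'll creep forward until it touches.

>>> drive_tool(
  moves=[
    [[0.01, 0, 0, 0, 0, 0], [0.01, 0, 0, 0, 0, 0], [0.01, 0, 0, 0, 0, 0], [0.01, 0, 0, 0, 0, 0], [0.006, 0, 0, 0, 0, 0], [0.006, 0, 0, 0, 0, 0]],
  ],
)

```text
time: 7.02
eef_pos: [0.5917, 0.0856, 0.0181]
tool_rot: [-180.0, 0.0, -7.9]
force: [-3.8, 0.3, 3.4]
opening: 0.0398
grip_force: 1.9
```

>>> drive_tool(
  moves=[
    [[0.005, 0, 0, 0, 0, 0], [0.005, 0, 0, 0, 0, 0]],
  ],
)

```text
time: 7.28
eef_pos: [0.5937, 0.0853, 0.018]
tool_rot: [180.0, 0.0, -7.9]
force: [-4.0, 0.4, 2.3]
opening: 0.0399
grip_force: 2.1
```

>>> drive_tool(
  moves=[
    [[0.005, 0, 0, 0, 0, 0]],
  ],
)

```text
time: 7.4
eef_pos: [0.5947, 0.0852, 0.0181]
tool_rot: [-180.0, -0.0, -7.9]
force: [-4.7, 0.4, 4.2]
opening: 0.0403
grip_force: 2.1
```

>>> drive_tool(
  moves=[
    [[0.005, 0, 0, 0, 0, 0], [0.005, 0, 0, 0, 0, 0]],
  ],
)

```text
time: 7.65
eef_pos: [0.5949, 0.0851, 0.0181]
tool_rot: [180.0, 0.3, -7.9]
force: [-28.4, 3.1, 19.2]
opening: 0.04
grip_force: 14.2
```

>>> drive_tool(
  moves=[
    [[0.005, 0, 0, 0, 0, 0]],
  ],
)

```text
time: 7.78
eef_pos: [0.595, 0.0852, 0.0181]
tool_rot: [180.0, 0.4, -7.9]
force: [-37.6, 2.8, 24.7]
opening: 0.0402
grip_force: 19.2
```

>>> drive_tool(
  moves=[
    [[0.005, 0, 0, 0, 0, 0]],
  ],
)

```text
time: 7.9
eef_pos: [0.595, 0.0851, 0.0181]
tool_rot: [180.0, 0.5, -7.9]
force: [-48.1, 3.6, 32.2]
opening: 0.0402
grip_force: 24.1
```

Firm contact with the rail. Next I'll back off, lift, turn 90° and come round to the module's right side.

>>> drive_tool(
  moves=[
    [[-0.08, 0, 0, 0, 0, 0], [-0.1, 0, 0, 0, 0, 0], [0, 0.1, -0.15, 0, 0, 0], [0, 0.1, -0.2, 0, 0, 0], [0, 0.1, -0.1, 0, 0, -0.1], [0, 0, 0, 0, 0, -0.1], [0, 0, 0, 0, 0, -0.1], [0, 0, 0, 0, 0, -0.1], [0, 0, 0, 0, 0, -0.1], [0, 0, 0, 0, 0, -0.1], [0, 0, 0, 0, 0, -0.1], [0, 0, 0, 0, 0, -0.1], [0, 0, 0, 0, 0, -0.1], [0, 0, 0, 0, 0, -0.1], [0, 0, 0, 0, 0, 0]],
  ],
  claw=0.74,
)

```text
time: 9.78
eef_pos: [0.5548, 0.0301, 0.108]
tool_rot: [180.0, 0.0, 82.1]
force: [-1.1, -1.0, -0.7]
opening: 0.0122
grip_force: 0.0
```

Run:
```python
from h import *
to(60,-50,90,90);to(60,-50,18,90)
im=viewer.get_image('top');m=big(masks(im)['gold'],(262,225))
c,s,a=cv2.minAreaRect((cast('top',hull(m),.032)*1000).astype(np.float32));print(w2s(np.array(c)/1000),s,a,m.sum())
cv2.imwrite('pics/t2.png',cv2.resize(im[170:310,190:390,::-1],None,fx=3.5,fy=3.5))
```

```text
t 9.78 stage [[ -4.2 -28.8]] F [-1.1 -1.  -0.7] turn [ 0.0005  0.0001 -0.0005] shift [-0.1061  0.3212  0.0899]
t 9.78 stage [[ -4.2 -28.8]] F [-1.1 -1.  -0.7] turn [ 0.0005  0.0001 -0.0005] shift [-0.1061  0.3212  0.4499]
[[-168.42492176 -443.4751835 ]] (16.845731735229492, 90.5699691772461) 87.79275512695312 258
```

View pics/t2.png

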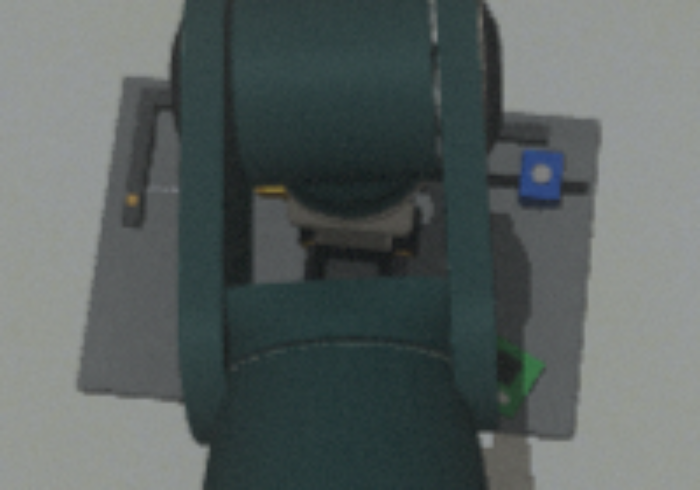

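The arm blocks most of the top view. A sliver of gold shows at crop (270,190), the clamp is unmoved at (542,175), and green is still in place. The descent area to the right of the module is free.

>>> drive_tool(
  moves=[
    [[-0.053, 0.16, 0, 0, 0, 0], [-0.053, 0.161, 0.05, 0, 0, 0], [0, 0, 0.12, 0, 0, 0], [0, 0, 0.12, 0, 0, 0], [0, 0, 0.1, 0, 0, 0], [0, 0, 0.06, 0, 0, 0], [0, 0, 0, 0, 0, 0]],
  ],
)

```text
time: 10.7
eef_pos: [0.6151, 0.0003, 0.0174]
tool_rot: [-179.9, 0.0, 82.1]
force: [0.1, -0.1, 1.0]
opening: 0.0121
grip_force: 0.0
```

>>> drive_tool(
  moves=[
    [[0.03, 0, 0, 0, 0, 0], [0.03, 0, 0, 0, 0, 0], [0.03, 0, 0, 0, 0, 0], [0.03, 0, 0, 0, 0, 0], [0.03, 0, 0, 0, 0, 0], [0.03, 0, 0, 0, 0, 0], [0.03, 0, 0, 0, 0, 0], [0.03, 0, 0, 0, 0, 0], [0.03, 0, 0, 0, 0, 0], [0.03, 0, 0, 0, 0, 0]],
  ],
)

```text
time: 11.95
eef_pos: [0.6237, 0.0599, 0.0182]
tool_rot: [-180.0, 0.0, 82.1]
force: [-1.1, -4.1, 4.4]
opening: 0.0123
grip_force: 2.4
```

Run:
```python
from h import *
to(60,62,18,90)
im=viewer.get_image('side');cv2.imwrite('pics/s3.png',cv2.resize(im[180:370,180:420,::-1],None,fx=3,fy=3))
```

```text
t 11.95 stage [[59.9 10.2]] F [-1.1 -4.1  4.4] turn [-0.      0.0003 -0.    ] shift [0.2591 0.0007 0.0008]
```

View pics/s3.png

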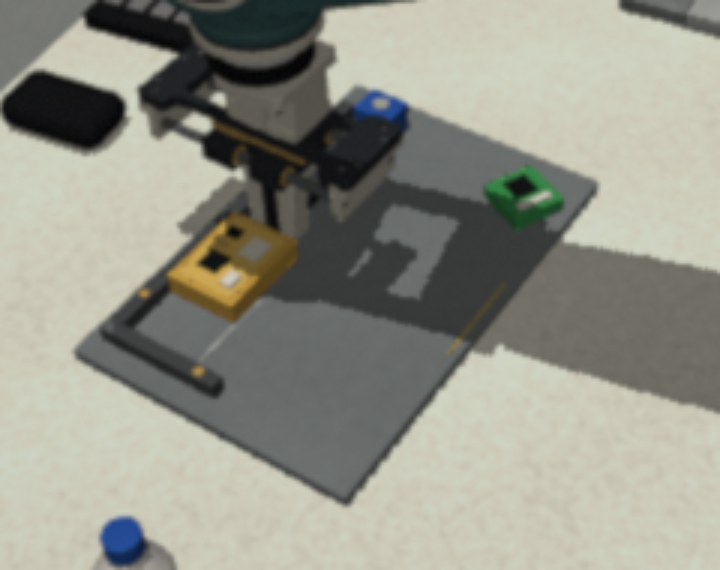

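The crop shows the module at about (235,265), square along the rail with the fingers on its right face. I'll carry on to the end stop.

>>> drive_tool(
  moves=[
    [[0.03, 0, 0, 0, 0, 0], [0.03, 0, 0, 0, 0, 0], [0.03, 0, 0, 0, 0, 0], [0.03, 0, 0, 0, 0, 0], [0.03, 0, 0, 0, 0, 0], [0.03, 0, 0, 0, 0, 0], [0.02, 0, 0, 0, 0, 0], [0.01, 0, 0, 0, 0, 0], [0, 0, 0, 0, 0, 0]],
  ],
)

```text
time: 13.12
eef_pos: [0.6295, 0.1016, 0.018]
tool_rot: [180.0, -0.0, 82.1]
force: [0.1, -1.8, 1.2]
opening: 0.0122
grip_force: 0.7
```

>>> drive_tool(
  moves=[
    [[0.01, 0, 0, 0, 0, 0], [0.01, 0, 0, 0, 0, 0], [0.005, 0, 0, 0, 0, 0], [0.005, 0, 0, 0, 0, 0]],
  ],
)

```text
time: 13.62
eef_pos: [0.6303, 0.1074, 0.018]
tool_rot: [180.0, -0.0, 82.1]
force: [-1.7, -3.6, 2.5]
opening: 0.0117
grip_force: 1.8
```

>>> drive_tool(
  moves=[
    [[0.005, 0, 0, 0, 0, 0], [0.005, 0, 0, 0, 0, 0]],
  ],
)

```text
time: 13.88
eef_pos: [0.6305, 0.1093, 0.018]
tool_rot: [-180.0, -0.0, 82.1]
force: [-0.9, -3.2, 1.9]
opening: 0.0119
grip_force: 2.0
```

>>> drive_tool(
  moves=[
    [[0.005, 0, 0, 0, 0, 0], [0.005, 0, 0, 0, 0, 0]],
  ],
)

```text
time: 14.12
eef_pos: [0.6306, 0.1095, 0.0181]
tool_rot: [-180.0, 0.2, 82.1]
force: [-4.9, -22.1, 5.7]
opening: 0.0121
grip_force: 11.5
```

>>> drive_tool(
  moves=[
    [[0.005, 0, 0, 0, 0, 0], [0.005, 0, 0, 0, 0, 0]],
  ],
)

```text
time: 14.38
eef_pos: [0.6306, 0.1096, 0.0181]
tool_rot: [-179.9, 0.4, 82.1]
force: [-8.7, -36.9, 9.7]
opening: 0.012
grip_force: 19.0
```

>>> drive_tool(
  moves=[
    [[0.005, 0, 0, 0, 0, 0], [0.005, 0, 0, 0, 0, 0]],
  ],
)

```text
time: 14.62
eef_pos: [0.6306, 0.1097, 0.0181]
tool_rot: [-179.9, 0.6, 82.0]
force: [-12.9, -51.7, 14.6]
opening: 0.0119
grip_force: 26.4
```

>>> drive_tool(
  moves=[
    [[-0.08, 0, 0, 0, 0, 0], [-0.1, 0, 0, 0, 0, 0], [0, 0, -0.2, 0, 0, 0], [0, 0, -0.2, 0, 0, 0], [0, 0, 0, 0, 0, 0]],
  ],
)

```text
time: 15.25
eef_pos: [0.6278, 0.0794, 0.1016]
tool_rot: [179.7, -0.1, 82.1]
force: [-0.0, -0.4, -1.3]
opening: 0.0122
grip_force: 0.0
```

>>> drive_tool(
  moves=[
    [[0.1, -0.15, 0, 0, 0, 0.1], [0, 0, 0, 0, 0, 0.1], [0, 0, 0, 0, 0, 0.1], [0, 0, 0, 0, 0, 0.1], [0, 0, 0, 0, 0, 0.1], [0, 0, 0, 0, 0, 0.1], [0, 0, 0, 0, 0, 0.1], [0, 0, 0, 0, 0, 0.1], [0, 0, 0, 0, 0, 0.1], [0, 0, 0, 0, 0, 0.1], [-0.15, -0.2, 0, 0, 0, 0], [0, 0, 0, 0, 0, 0]],
  ],
  claw=0.14,
)

```text
time: 16.75
eef_pos: [0.5737, 0.1488, 0.0969]
tool_rot: [-180.0, 0.1, -7.8]
force: [0.2, 0.1, 0.2]
opening: 0.0402
grip_force: 0.0
```

Run:
```python
from h import *
to(8,110,18,0)
```

```text
t 16.75 stage [[-1.8 91.4]] F [0.2 0.1 0.2] turn [-0.0002  0.001   0.0014] shift [ 0.0492 -0.0928  0.3945]
```

>>> drive_tool(
  moves=[
    [[0, -0.063, 0.1, 0, 0, 0], [0.02, 0, 0.12, 0, 0, 0], [0, 0, 0.11, 0, 0, 0], [0, 0, 0.064, 0, 0, 0], [0.03, 0, 0, 0, 0, 0], [0.03, 0, 0, 0, 0, 0], [0.03, 0, 0, 0, 0, 0], [0.01, 0, 0, 0, 0, 0], [0.01, 0, 0, 0, 0, 0]],
  ],
)

```text
time: 17.88
eef_pos: [0.6029, 0.1561, 0.0194]
tool_rot: [-180.0, -0.0, -7.9]
force: [-0.0, 1.1, 0.5]
opening: 0.0398
grip_force: 0.0
```

>>> drive_tool(
  moves=[
    [[0.008, 0, 0, 0, 0, 0], [0.005, 0, 0, 0, 0, 0], [0.005, 0, 0, 0, 0, 0]],
  ],
)

```text
time: 18.25
eef_pos: [0.6047, 0.1559, 0.0193]
tool_rot: [180.0, 0.2, -7.9]
force: [-20.9, 0.3, 13.5]
opening: 0.0399
grip_force: 10.7
```

Run:
```python
from h import *
to(28,104,18,0)
```

```text
t 18.25 stage [[ 27.9 102.7]] F [-20.9   0.3  13.5] turn [0.0003 0.0025 0.0001] shift [ 0.0007 -0.0066  0.0066]
```

>>> drive_tool(
  moves=[
    [[0.005, 0, 0, 0, 0, 0], [0, 0, 0, 0, 0, 0], [-0.1, 0, 0, 0, 0, 0], [-0.15, 0, 0, 0, 0, 0], [0, 0, -0.2, 0, 0, 0], [0, 0, -0.25, 0, 0, 0], [-0.2, 0.2, 0, 0, 0, 0], [-0.2, 0.2, 0, 0, 0, 0], [-0.1, 0.25, 0, 0, 0, 0], [0, 0.25, 0, 0, 0, 0], [0, 0, 0, 0, 0, 0]],
  ],
)

```text
time: 19.62
eef_pos: [0.4335, -0.0044, 0.1096]
tool_rot: [180.0, -0.1, -8.1]
force: [-0.8, 0.8, -0.1]
opening: 0.0398
grip_force: 0.0
```

Run:
```python
from h import *
to(65,-180,108,90)
for n,c in(('side',(250,275)),('top',(255,220))):
    im=viewer.get_image(n);M=masks(im);m=big(M['gold'],c)
    cc,s,a=cv2.minAreaRect((cast(n,hull(m),.032)*1000).astype(np.float32));print(n,w2s(np.array(cc)/1000),s,a,m.sum())
    cv2.imwrite('pics/%s4.png'%n,im[:,:,::-1])
    if n=='side':s=im[190:360,190:350]
    else:t=im[175:305,200:370]
cv2.imwrite('pics/b4.png',cv2.hconcat([cv2.resize(s,(400,425),interpolation=2),cv2.resize(t,(400,425))])[:,:,::-1])
```

```text
t 19.62 stage [[-119.7  -79.7]] F [-0.8  0.8 -0.1] turn [ 8.0000e-04 -5.0000e-04 -1.0023e+00] shift [-0.5017  0.9234  0.0082]
side [[ 62.64510259 111.7152037 ]] (85.37488555908203, 73.6173324584961) 81.39971160888672 791
top [[ 68.43984262 109.07743029]] (79.5148696899414, 67.21781921386719) 81.85919189453125 511Traceback (most recent call last):
  File "<stdin>", line 9, in <module>
cv2.error: OpenCV(4.12.0) /io/opencv/modules/core/src/matrix_operations.cpp:64: error: (-215:Assertion failed) src[i].dims <= 2 && src[i].rows == src[0].rows && src[i].type() == src[0].type() in function 'hconcat'
```

Run:
```python
import cv2
s=cv2.imread('pics/side4.png')[190:360,190:350];t=cv2.imread('pics/top4.png')[175:305,200:370]
cv2.imwrite('pics/b4.png',cv2.hconcat([cv2.resize(s,(400,425)),cv2.resize(t,(400,425))]))
```

```text
(no output)
```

View pics/b4.png

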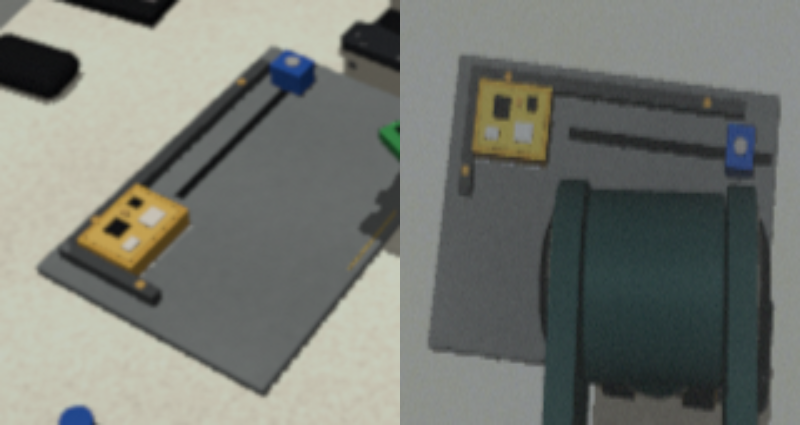

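The left (side) and right (top) crops both show the module square in the corner at about (130,228) and (512,120), touching both bars. The clamp is untouched at (740,148). Next I'll go behind the clamp with the fingers shut.

>>> drive_tool(
  moves=[
    [[0, 0, 0, 0, 0, -0.1], [0, 0, 0, 0, 0, -0.1], [0, 0, 0, 0, 0, -0.1], [0, 0, 0, 0, 0, -0.1], [0, 0, 0, 0, 0, -0.1], [0, 0, 0, 0, 0, -0.1], [0, 0, 0, 0, 0, -0.1], [0, 0, 0, 0, 0, -0.1], [0, 0, 0, 0, 0, -0.1], [0, 0, 0, 0, 0, -0.1], [-0.105, 0.185, 0, 0, 0, 0], [-0.105, 0.185, 0, 0, 0, 0], [-0.105, 0.185, 0, 0, 0, 0], [-0.105, 0.185, 0, 0, 0, 0], [-0.105, 0.185, 0, 0, 0, 0], [0, 0, 0, 0, 0, 0], [0, 0, 0, 0, 0, 0]],
  ],
  claw=1,
)

```text
time: 21.85
eef_pos: [0.6027, -0.1302, 0.1086]
tool_rot: [-179.9, -0.0, 82.2]
force: [0.2, 0.5, -0.5]
opening: 0.0007
grip_force: 0.0
```

Run:
```python
from h import *
to(65,-185,20,90)
im=viewer.get_image('side');m=big(masks(im)['blue'],(307,219))
c=cast('side',hull(m),.04);print(m.sum(),w2s(c).min(0),w2s(c).max(0))
```

```text
t 21.85 stage [[  65.2 -181. ]] F [ 0.2  0.5 -0.5] turn [-0.0008 -0.0003  0.0008] shift [-0.02   -0.0012  0.4429]
215 [  32.15478031 -149.61463395] [ 82.98011977 -97.94782639]
```

>>> drive_tool(
  moves=[
    [[-0.02, 0, 0.12, 0, 0, 0], [0, 0, 0.12, 0, 0, 0], [0, 0, 0.12, 0, 0, 0], [0, 0, 0.083, 0, 0, 0], [0, 0, 0, 0, 0, 0], [0.04, 0, 0, 0, 0, 0], [0.04, 0, 0, 0, 0, 0], [0.04, 0, 0, 0, 0, 0], [0.04, 0, 0, 0, 0, 0], [0.04, 0, 0, 0, 0, 0], [0.04, 0, 0, 0, 0, 0], [0.04, 0, 0, 0, 0, 0], [0.04, 0, 0, 0, 0, 0], [0, 0, 0, 0, 0, 0]],
  ],
)

```text
time: 23.65
eef_pos: [0.6109, -0.0714, 0.0204]
tool_rot: [-180.0, -0.0, 82.1]
force: [-0.2, -0.7, -0.5]
opening: 0.0002
grip_force: 0.0
```

Run:
```python
from h import *
to(65,32,20,90)
```

```text
t 23.65 stage [[  65.2 -121.6]] F [-0.2 -0.7 -0.5] turn [-0.0004 -0.0003  0.0004] shift [ 0.7678 -0.001   0.0021]
```

>>> drive_tool(
  moves=[
    [[0.04, 0, 0, 0, 0, 0], [0.04, 0, 0, 0, 0, 0], [0.04, 0, 0, 0, 0, 0], [0.04, 0, 0, 0, 0, 0], [0.04, 0, 0, 0, 0, 0], [0.04, 0, 0, 0, 0, 0], [0.04, 0, 0, 0, 0, 0], [0.04, 0, 0, 0, 0, 0], [0.04, 0, 0, 0, 0, 0], [0.04, 0, 0, 0, 0, 0], [0.04, 0, 0, 0, 0, 0], [0.04, 0, 0, 0, 0, 0], [0.04, 0, 0, 0, 0, 0], [0.04, 0, 0, 0, 0, 0], [0.04, 0, 0, 0, 0, 0], [0.04, 0, 0, 0, 0, 0], [0.03, 0, 0, 0, 0, 0], [0.01, 0, 0, 0, 0, 0]],
  ],
)

```text
time: 25.9
eef_pos: [0.6298, 0.0629, 0.0207]
tool_rot: [180.0, -0.0, 82.1]
force: [-0.5, -2.1, -1.2]
opening: 0.0005
grip_force: 1.3
```

>>> drive_tool(
  moves=[
    [[0.01, 0, 0, 0, 0, 0], [0.01, 0, 0, 0, 0, 0], [0.01, 0, 0, 0, 0, 0]],
  ],
)

```text
time: 26.28
eef_pos: [0.6305, 0.0685, 0.0207]
tool_rot: [180.0, 0.0, 82.1]
force: [-1.8, -2.6, -1.2]
opening: 0.0006
grip_force: 1.3
```

>>> drive_tool(
  moves=[
    [[0.007, 0, 0, 0, 0, 0], [0.007, 0, 0, 0, 0, 0]],
  ],
)

```text
time: 26.52
eef_pos: [0.6309, 0.0713, 0.0207]
tool_rot: [180.0, 0.0, 82.1]
force: [-1.5, -2.3, -1.3]
opening: 0.0006
grip_force: 1.3
```

>>> drive_tool(
  moves=[
    [[0.005, 0, 0, 0, 0, 0], [0.005, 0, 0, 0, 0, 0]],
  ],
)

```text
time: 26.78
eef_pos: [0.6312, 0.0733, 0.0207]
tool_rot: [180.0, -0.0, 82.1]
force: [-1.6, -1.7, -1.1]
opening: 0.0004
grip_force: 1.3
```

>>> drive_tool(
  moves=[
    [[0.008, 0, 0, 0, 0, 0], [0.008, 0, 0, 0, 0, 0], [0.006, 0, 0, 0, 0, 0]],
  ],
)

```text
time: 27.15
eef_pos: [0.6318, 0.0777, 0.0207]
tool_rot: [180.0, -0.0, 82.1]
force: [-1.3, -3.2, -1.0]
opening: 0.0004
grip_force: 1.3
```

>>> drive_tool(
  moves=[
    [[0.005, 0, 0, 0, 0, 0], [0.005, 0, 0, 0, 0, 0]],
  ],
)

```text
time: 27.4
eef_pos: [0.632, 0.079, 0.0207]
tool_rot: [-180.0, 0.1, 82.1]
force: [-3.9, -12.1, 0.7]
opening: 0.0002
grip_force: 6.5
```

>>> drive_tool(
  moves=[
    [[0.003, 0, 0, 0, 0, 0], [0.003, 0, 0, 0, 0, 0]],
  ],
)

```text
time: 27.65
eef_pos: [0.632, 0.079, 0.0207]
tool_rot: [-180.0, 0.2, 82.1]
force: [-5.2, -20.4, 2.9]
opening: 0.0005
grip_force: 10.1
```

Contact is at the predicted place. I'll back off, rise and move the hand clear.

>>> drive_tool(
  moves=[
    [[-0.08, 0, 0, 0, 0, 0], [-0.12, 0, 0, 0, 0, 0], [0, 0, -0.2, 0, 0, 0], [0, 0, -0.25, 0, 0, 0], [0, 0, -0.15, 0, 0, 0], [-0.2, -0.2, 0, 0, 0, 0], [-0.2, -0.2, 0, 0, 0, 0], [-0.2, -0.2, 0, 0, 0, 0], [-0.2, -0.2, 0, 0, 0, 0], [-0.2, -0.1, 0, 0, 0, 0], [0, 0, 0, 0, 0, 0], [0, 0, 0, 0, 0, 0]],
  ],
)

```text
time: 29.15
eef_pos: [0.421, -0.1325, 0.1409]
tool_rot: [180.0, -0.0, 82.0]
force: [-0.5, -0.1, -0.5]
opening: 0.0
grip_force: 0.0
```

Run:
```python
from h import *
F=[]
for n,c in(('side',(243,280)),('top',(246,212))):
    im=viewer.get_image(n);m=big(masks(im)['gold'],c)
    cc,s,a=cv2.minAreaRect((cast(n,hull(m),.032)*1000).astype(np.float32));print(n,w2s(np.array(cc)/1000),s,a,m.sum())
    F.append(cv2.resize(im[190:360,190:350] if n=='side' else im[175:305,200:370],(400,425)))
cv2.imwrite('pics/b5.png',cv2.hconcat(F)[:,:,::-1])
```

```text
side [[ 62.6525676  112.32040789]] (84.16439819335938, 73.6173095703125) 81.39973449707031 793
top [[ 67.08156025 109.27899199]] (78.9719009399414, 64.65664672851562) 82.13693237304688 488
```

View pics/b5.png

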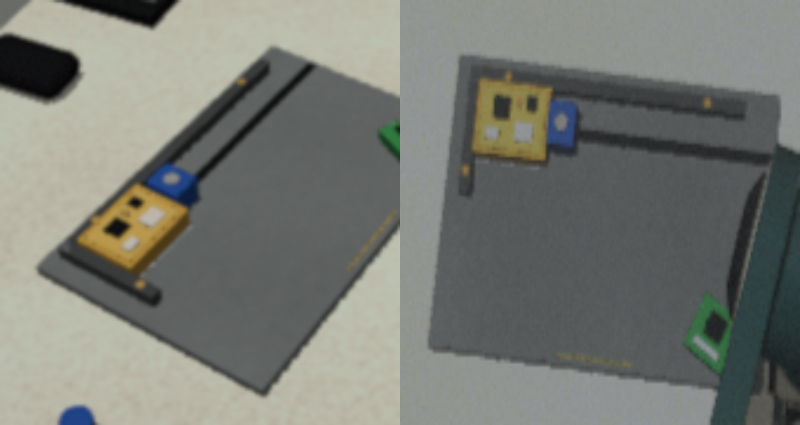

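The final crops show the module seated in the corner, the clamp against its right side at (172,182) and (562,125), green untouched and the hand clear.

```bash
python3 -c "
from bench import job_done
print(job_done())"
```

```text
the job is handed in; nothing more can be done
None
```

The gold module is seated square against the back rail and end stop, the clamp was then pushed up against its side, the hand is clear, and the job was handed in at about 29 s of the 64 s limit.

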